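# Find the lid that fits the jar

### The job

The white jar in the wooden block has lost its lid, and only one of the two loose black lids on the bench has the right thread, which cannot be seen from outside. Try the lids on the jar, screwing clockwise, until one threads fully home, and leave that one screwed down on the jar; the other must stand upright, mouth down, on the bench. Do not knock the amber salt jar, the tin or the cork block about.

Things in the scene. Friction and masses are not known exactly. Their poses are not given: they have to be found in the camera images.
- jar: white open jar fixed upright in a 90x90x26 mm wooden block that is fixed to the bench. Origin: centre of the block's underside on the bench, z up. Jar body 74 mm across up to z = 70 mm, then a threaded neck (39 mm across, 49 mm over the thread) up to the mouth at z = 100 mm.
- jar_mouth (a point): centre of the jar's mouth, on its axis, 100 mm above the bench. Four-start right-hand thread: a fitting lid turned clockwise (seen from above) sinks 9 mm per quarter turn. Set down on the neck it rests on the thread at any angle, 0 to 15 mm above home depending on that angle, so it needs up to 160 degrees of turning.
- jar_home (a point): where the centre of a lid's lower rim is when the lid is fully home (its inside then rests on the mouth): on the jar's axis, 79 mm above the bench. The wrong lid jams hard while turning, with its rim about 6 mm above this at the lowest.
- lid_1: one of two loose black ribbed screw lids, alike outside: 60 mm across, 34 mm high, mouth down, about 80 g. Origin: centre of the lower rim, z up (z = 0 when it stands on the bench). Hidden lugs inside; inner depth 21 mm. Only one of the two fits the jar and nothing outside shows which. The wrong one lifts straight off the jar again.
- lid_2: one of two loose black ribbed screw lids, alike outside: 60 mm across, 34 mm high, mouth down, about 80 g. Origin: centre of the lower rim, z up (z = 0 when it stands on the bench). Hidden lugs inside; inner depth 21 mm. Only one of the two fits the jar and nothing outside shows which. The wrong one lifts straight off the jar again.
- salt_jar: a bystander, to be left where it stands: amber jar with a black lid, 58 mm across, 70 mm high, loose; origin centre of its underside
- cap_tin: a bystander, to be left where it stands: open round tin, 70 mm across, 32 mm high, loose; origin centre of its underside
- cork_block: a bystander, to be left where it stands: cork block 64x73x24 mm, loose; origin centre of its underside
Mind the look-alikes: they are no part of the job. Leave any turquoise look-alike of the lid_2 alone.

How it is judged:
By the outcome, as a careful person would: the job done as asked, in the order asked, and still so for the second after the job is handed in, with the robot touching nothing.
It also fails if it takes over 72 s, if anything falls off the work surface, if the arm or the gripper's body presses on something with over 40 N, if the wrist force passes 120 N, or if a joint passes its speed limit or range.

### The arm

A 6-joint arm with a two-finger parallel gripper is mounted at the origin on a cart in front of the work surface, level with it; the furniture and walls round the work are solid. World frame = base frame: x ahead of the robot, y to its left, z up, the work surface at z = 0. Lengths are in mm, angles in rad, forces in N, time in s.
With the tool pointing down it reaches from about 300 to 950 mm from the base axis. Payload 3.1 kg.
Tool frame: the origin (TCP) lies midway between the tips of the shut fingers; the grasp point (between the pads) lies 19 mm behind it; z points along the fingers, y is the direction in which the jaws open and shut (so a half turn about z gives the same grasp; the last joint's range is limited). The gripper opens to 85 mm and grips with 20 to 120 N. Pads are 22 mm wide; open, the fingers measure 114 mm over their backs; the gripper's body (76 mm by 85 mm) begins 54 mm behind the grasp point. The pads swing forward as they close: fully open they stand 13 mm farther back than shut.
Start: joints at [1.214, 0.308, 1.634, -0, 1.2, -0.07], TCP at [176.829, 599.469, 231.272] pointing down, gripper open.
Joint ranges: [-3.06, 3.06], [-0.79, 1.96], [0.05, 2.63], [-1.19, 4.34], [0.05, 2.64], [-2.94, 2.94]. Speed limits (rad/s): [2.79, 2.79, 3.14, 3.14, 3.14, 3.14].

### API

Orientations are given as a unit quaternion [w, x, y, z].
In Python, from plant import manip, optics gives the robot as it stands.
- The arm moves only by the tool send_rows, never from a script. Its argument "motion" is a list of rows, each a list of 2 entries, a list of its own where there are three numbers: the shift along the tool's x, y, z in mm, then the turn about the tool's z in degrees. A call has 1 to 12 rows; each row shifts and turns the pose as measured when the row begins, along the tool's axes as they then stand; what a row does not reach is not made up. A row lasts 1/12 s, in which the tool goes at most 41.7 mm and 7.16 degrees, less where a joint would pass 70% of its speed; a pose out of reach is approached as far as the arm can. A call is refused whole if a number of a shift passes 41.7 or a number of a turn 7.16, either way. A call with a gripper value outside its range is refused whole. "claw" is the gripper command: -1 is fully open, 1 is shut, values between are in proportion, set as the call begins (left out, the last holds). The fingers move at their own pace and stop on an object; the grip force is fixed at half the most. Time passes only in rows, so rows that do not move let the fingers close. It gives the time, the measured TCP pose, the force and the opening at its end, in the units of the state.
- manip.observe(): the state, without advancing time (a new reading comes with each control period).
- optics.get_image(name): name is "scene" or "top" or "wrist"; returns a dict with "image" (384x512x3 uint8, red, green, blue), "fx", "fy", "cx", "cy" (pixels), "R" (3x3) and "t" (3): a world point X has camera coordinates R X + t. Camera axes: x right, y down, z forward; pixel columns grow to the right and rows downward; lengths in mm; the calibration is good to about 2 mm. A picture is of the moment at which its call begins. There is no depth.
- manip.hand_in(): hands the job in, once; it reports no verdict.
Trained networks look in a picture, given as the dict that the camera call returned (one of the last four; its "shot" number tells which), for a name from the list of things; names that differ only in an ending like _2 or _b are one class to them, and where a whole thing is asked for, a point or a joint stands for the part that bears it (a point fixed in the world has none). Each returns a list of dicts, best first, with "conf" (0 to 1); they miss things now and then, are a little off and sometimes report something else, mostly with a low value. They report only what shows in the picture. A call takes as long as a camera call. They do not tell look-alikes from the thing itself.
- optics.cut_out(picture, target): "mask" (384x512 bool, what is visible of it) and "box" ([left, top, width, height] in pixels, round what is visible of it).
- optics.pinpoint(picture, target): "uv" ([column, row] in pixels: a listed point, or the origin of a listed thing).
The state is a dict: "time_s": time; "joint_positions": joint angles; "qvel": joint speeds; "effort": joint torques, N m; "ee_pos": TCP position; "orientation": TCP orientation; "wrist_force": force on the tool from outside, world axes, zero at the start; "ft_torque": the same for the moment, N m; "width": finger opening in mm.
Only numpy, scipy, OpenCV 4.12 (cv2) and the standard library are available. Lean on these libraries where they do the work, as an engineer would, in place of code of your own. Each camera call takes 0.05 s, during which the arm holds its last target.

## Working session

There is one attempt and no reset: what is moved stays moved. The work goes in short steps, Python scripts to look and compute and a tool call to move; the robot and the scene stay as the last step left them, time stands still between calls to the robot, and variables do not carry over. Pictures are saved under pics/ and viewed, and the job is handed in when it is done.

Besides the shell and the picture viewer there is one more tool, called by a JSON object that holds its "method" and its "body". send_rows: Moves the arm, as the interface text tells. Its arguments: {"type":"object","properties":{"motion":{"type":"array","items":{"type":"array"}},"claw":{"type":"number"}},"required":["motion"]}

```bash
mkdir -p pics; ls
python3 - <<'E'
from plant import manip, optics
import cv2
s=manip.observe()
print({k:(v if not hasattr(v,'tolist') else v.tolist()) for k,v in s.items()})
for n in ["scene","top","wrist"]:
    p=optics.get_image(n)
    cv2.imwrite(f"pics/{n}_0.png",cv2.cvtColor(p["image"],cv2.COLOR_RGB2BGR))
    print(n,p["fx"],p["fy"],p["cx"],p["cy"],p["R"],p["t"],p["shot"])
    for t in ["jar","jar_mouth","jar_home","lid_1","lid_2","salt_jar","cap_tin","cork_block"]:
        try: print(t,[(round(d["conf"],2),[round(float(x)) for x in d["uv"]]) for d in optics.pinpoint(p,t)])
        except Exception as e: print(t,e)
print(manip.observe()["time_s"])
E
```

```text
pics
{'time_s': 0.0, 'joint_positions': [1.214309831405777, 0.30904258039171933, 1.6352023334161097, 1.9531366858804728e-05, 1.1996733942078184, -0.06970082209193935], 'qvel': [-0.003028497395582983, 0.0015637605878736727, 0.00033222790566387163, 0.00016541736854897363, 0.00014449190334094372, -0.000432414719400807], 'effort': [-0.0020032135216752067, -41.52615666389465, -27.666615843772888, -0.00023506428078690078, 0.010375800775364041, -1.2857030640134326e-05], 'ee_pos': [176.52706407290947, 598.6936115533257, 230.01614659522096], 'orientation': [-0.0002548109448107574, 0.14290536530370365, 0.9897356739645929, -0.0011346015380850343], 'wrist_force': [0.3577600212608873, -0.16948326682985315, -0.14229685821215304], 'ft_torque': [0.010284270682011813, -0.02430561644870509, 0.053911035937882365], 'width': 85.37275968399783}
scene 445.8935737674164 445.8935737674164 256.38840907546154 189.7841171129381 [[ 0.66613956 -0.74578662  0.00777231]
 [-0.57209648 -0.51762921 -0.63621193]
 [ 0.47850152  0.41935942 -0.77147519]] [-367.44668702  292.77037394 1322.47961316] 1
jar [(0.9, [189, 145])
[... 506 characters left out ...]
6809 1345.88196274] 2
jar [(0.71, [162, 186])]
jar_mouth [(0.63, [152, 187])]
jar_home [(0.94, [149, 190])]
lid_1 [(0.71, [373, 224]), (0.68, [346, 198]), (0.67, [287, 205])]
lid_2 [(0.71, [373, 224]), (0.68, [346, 198]), (0.67, [287, 205])]
salt_jar [(0.83, [316, 175])]
cap_tin [(0.57, [325, 230])]
cork_block [(0.7, [289, 231])]
wrist 288.1985357126034 288.1985357126034 250.2176184600624 190.705316332481 [[ 2.83748914e-01  9.58898532e-01  3.99752805e-04]
 [ 9.20773866e-01 -2.72583730e-01  2.79058413e-01]
 [ 2.67697669e-01 -7.88144398e-02 -9.60274045e-01]] [-624.93750515  -35.19651967  379.93504167] 3
jar []
jar_mouth []
jar_home []
lid_1 []
lid_2 []
salt_jar []
cap_tin []
cork_block []
1.35
```

View pics/scene_0.png

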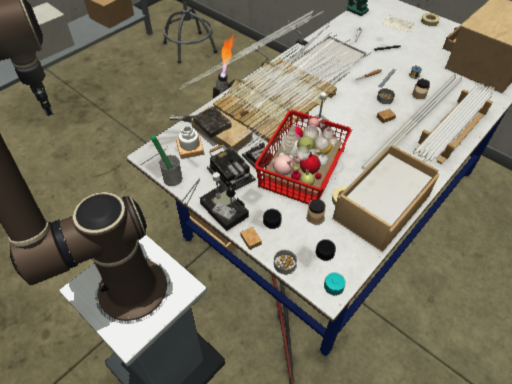

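View pics/top_0.png

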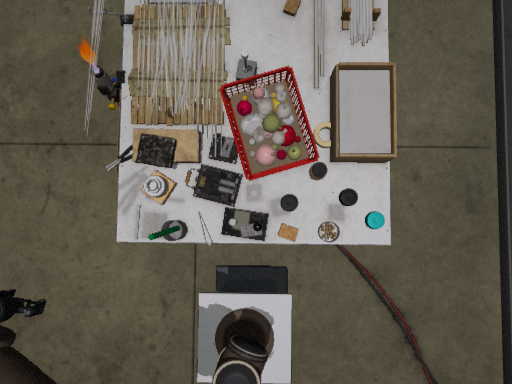

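Run:
```python
import cv2
a=cv2.imread("pics/scene_0.png")[190:310,220:380]
b=cv2.imread("pics/top_0.png")[150:250,260:400]
a=cv2.resize(a,None,fx=4.9,fy=4.9,interpolation=3); b=cv2.resize(b,None,fx=5.5,fy=5.5,interpolation=3)
cv2.imwrite("pics/crop_s0.png",a);cv2.imwrite("pics/crop_t0.png",b)
```

```text
(no output)
```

View pics/crop_s0.png

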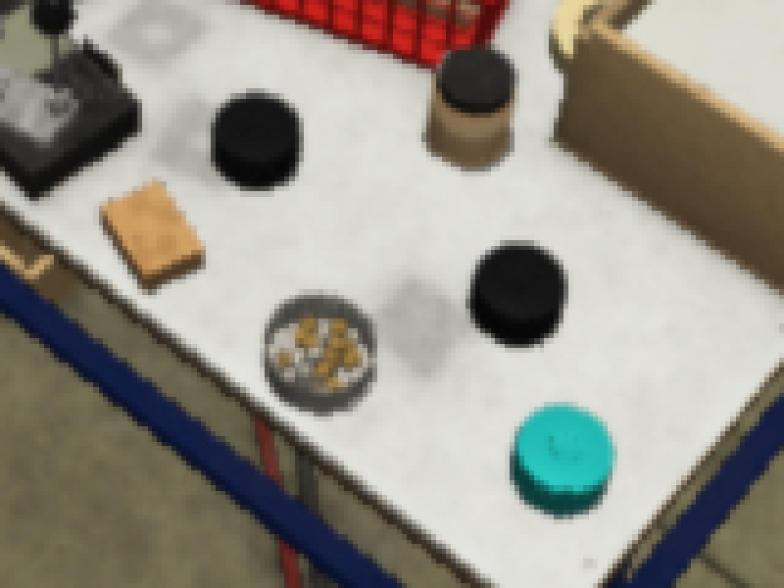

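View pics/crop_t0.png

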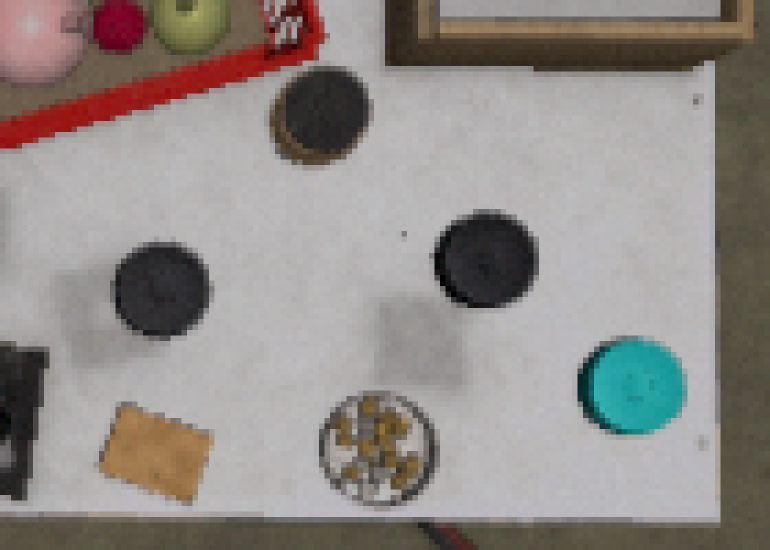

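```bash
cat > h.py <<'E'
import numpy as np, cv2
from scipy.optimize import least_squares
def proj(p,X):
    c=np.asarray(X)@np.asarray(p["R"]).T+np.asarray(p["t"])
    return np.stack([p["fx"]*c[:,0]/c[:,2]+p["cx"],p["fy"]*c[:,1]/c[:,2]+p["cy"]],1)
def cylpts(x,y,profile):
    a=np.linspace(0,2*np.pi,60)
    return np.concatenate([np.stack([x+r*np.cos(a),y+r*np.sin(a),0*a+z],1) for r,z in profile])
def cen_cyl(p,x,y,profile):
    h=cv2.convexHull(proj(p,cylpts(x,y,profile)).astype(np.float32)); m=cv2.moments(h)
    bb=h[:,0].min(0),h[:,0].max(0)
    return np.array([m["m10"]/m["m00"],m["m01"]/m["m00"]]),(bb[0]+bb[1])/2
def cen_mask(m):
    v,u=np.nonzero(m); return np.array([u.mean(),v.mean()])
def ray(p,uv,z):
    R=np.asarray(p["R"]);c=-R.T@np.asarray(p["t"])
    d=R.T@np.array([(uv[0]-p["cx"])/p["fx"],(uv[1]-p["cy"])/p["fy"],1]); return c+d*(z-c[2])/d[2]
def fit(obs,profile):
    # obs list of (pic, centroid)
    x0=ray(obs[0][0],obs[0][1],20)[:2]
    r=least_squares(lambda q:np.concatenate([cen_cyl(p,*q,profile)[0]-c for p,c in obs]),x0)
    return r.x,r.fun
E
python3 - <<'E'
from plant import manip, optics
from h import *
import pickle
P={n:optics.get_image(n) for n in ["scene","top"]}
out={}
for n,p in P.items():
    for t in ["lid_1","jar","salt_jar","cap_tin","cork_block"]:
        for d in optics.cut_out(p,t):
            print(n,t,round(d["conf"],2),[int(round(x)) for x in d["box"]],cen_mask(d["mask"]).round(1), d["mask"].sum(), ray(p,cen_mask(d["mask"]),17).round(0))
            out.setdefault((n,t),[]).append(d)
pickle.dump((P,out),open("p0.pkl","wb"))
E
```

```text
scene lid_1 0.96 [324, 270, 20, 25] [334.2 283.3] 389 [ 406. -439.   17.]
scene lid_1 0.74 [263, 211, 18, 17] [272.5 218.4] 317 [ 463. -150.   17.]
scene lid_1 0.56 [316, 238, 19, 21] [325.3 249.1] 353 [ 484. -349.   17.]
scene jar 0.88 [177, 122, 27, 37] [188.8 142.4] 614 [521. 316.  17.]
scene salt_jar 0.93 [307, 199, 17, 28] [315.7 210.6] 379 [ 585. -236.   17.]
scene cap_tin 0.93 [274, 249, 24, 30] [284.8 261.4] 478 [ 365. -283.   17.]
scene cork_block 0.35 [181, 127, 21, 30] [189.1 142.7] 629 [520. 314.  17.]
top lid_1 0.7 [338, 191, 20, 15] [348.2 196.6] 280 [ 484. -353.   17.]
top lid_1 0.69 [280, 194, 20, 17] [290.2 202.1] 235 [ 463. -155.   17.]
top lid_1 0.53 [365, 213, 19, 15] [374.3 219.7] 274 [ 406. -442.   17.]
top jar 0.95 [141, 171, 35, 34] [158.1 186.6] 750 [511. 300.  17.]
top salt_jar 0.65 [309, 163, 16, 19] [317.8 170.6] 282 [ 572. -249.   17.]
top salt_jar 0.28 [277, 225, 24, 13] [287.3 231.7] 257 [ 362. -146.   17.]
top cap_tin 0.74 [314, 218, 26, 25] [328.5 231.1] 358 [ 365. -286.   17.]
top cap_tin 0.65 [279, 224, 22, 17] [288.1 231.4] 209 [ 363. -148.   17.]
top cap_tin 0.15 [340, 191, 18, 16] [348.1 196.7] 251 [ 483. -353.   17.]
```

Run:
```python
import pickle
from h import *
P,out=pickle.load(open("p0.pkl","rb"))
def dark(p,box,th=90):
    g=p["image"].max(2); m=np.zeros(g.shape,bool); l,t,r,b=box
    m[t:b,l:r]=g[t:b,l:r]<th
    n,lab,st,c=cv2.connectedComponentsWithStats(m.astype(np.uint8))
    k=1+np.argmax(st[1:,4]); return lab==k
for name,bs,bt in [("A",(258,203,286,236),(276,190,304,216)),("B",(310,235,342,266),(334,184,362,210))]:
    ms=dark(P["scene"],bs); mt=dark(P["top"],bt)
    cs,ct=cen_mask(ms),cen_mask(mt)
    x,f=fit([(P["scene"],cs),(P["top"],ct)],[(30,0),(30,34)])
    print(name,ms.sum(),mt.sum(),x,f)
    h=[cv2.contourArea(cv2.convexHull(proj(p,cylpts(*x,[(30,0),(30,34)])).astype(np.float32))) for p in P.values()];print(h)
a=P["top"]["image"][160:215,125:195];b=P["scene"]["image"][110:165,155:225]
im=np.concatenate([cv2.resize(i,(560,440),interpolation=3)[:, :390] for i in (a,b)],1)
cv2.imwrite("pics/jar0.png",im[...,::-1])
# jar guess overlay: jar mouth
for n,uv in (("scene",(184,132)),("top",(152,187))):
    print(n,ray(P[n],uv,100))
```

```text
A 292 235 [ 460.89662279 -149.19737571] [ 0.20903871  0.22199126 -0.28992798  0.18552686]
[322.4887623055838, 253.91099859331734]
B 321 252 [ 481.87575656 -350.47018016] [ 0.19089705  0.04904521 -0.26534297  0.05865274]
[363.87335237558, 278.8688654252328]
scene [493.81578103 299.26604313 100.        ]
top [503.42060937 297.59888452 100.        ]
```

View pics/jar0.png

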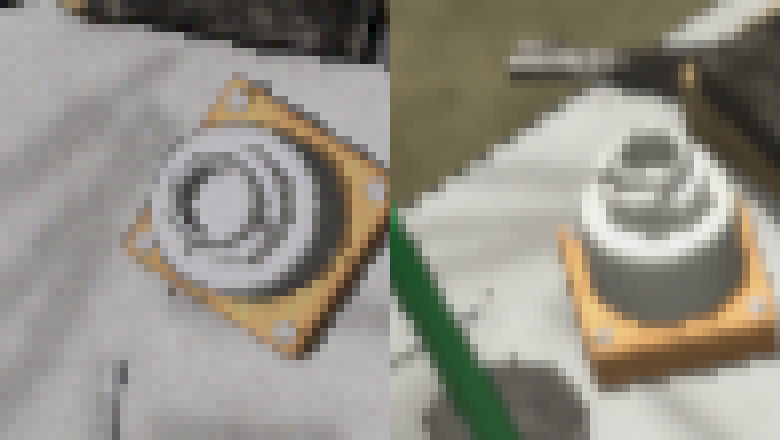

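```bash
cat >> h.py <<'E'
from scipy.spatial.transform import Rotation as Ro
def Rt(s): q=s["orientation"]; return Ro.from_quat([q[1],q[2],q[3],q[0]])
def togo(s,target,yawdeg=None):
    """shift in tool axes from present to world target; yaw = world angle of tool y mod 180"""
    R=Rt(s).as_matrix(); d=R.T@(np.array(target)-s["ee_pos"])
    o=[d.round(1)]
    y=np.degrees(np.arctan2(R[1,1],R[0,1])); o.append(("y-axis yaw",round(y,1)))
    return o
def st(s):
    R=Rt(s).as_matrix()
    print("t",round(s["time_s"],2),"pos",np.round(s["ee_pos"],1),"yawY",round(np.degrees(np.arctan2(R[1,1],R[0,1])),1),"tilt",np.degrees(R[:2,2]).round(2),"F",np.round(s["wrist_force"],1),"M",np.round(s["ft_torque"],2),"w",round(s["width"],1),"q",np.round(s["joint_positions"],2))
E
python3 - <<'E'
from plant import manip, optics
from h import *
p=optics.get_image("wrist"); s=manip.observe(); st(s)
Rc=np.asarray(p["R"]); c=-Rc.T@p["t"]; R=Rt(s).as_matrix()
print("cam in tool",R.T@(c-s["ee_pos"]), "axes", (R.T@Rc.T).round(2))
print(togo(s,[500,298,230]),togo(s,[500,298,200]))
print(togo(s,[461,-149,200]))
E
```

```text
t 2.0 pos [176.8 599.5 231.3] yawY 73.6 tilt [ 0. -0.] F [-0.5 -0.3  0.5] M [ 0.01 -0.01  0.  ] w 85.4 q [ 1.21  0.31  1.63 -0.    1.2  -0.07]
cam in tool [  71.7025331    -0.15973278 -143.61284132] axes [[-0.   -0.96 -0.28]
 [ 1.   -0.    0.  ]
 [-0.   -0.28  0.96]]
[array([-395.2, -197.7,    1.3]), ('y-axis yaw', np.float64(73.6))] [array([-395.2, -197.7,   31.3]), ('y-axis yaw', np.float64(73.6))]
[array([-484.3, -637.5,   31.3]), ('y-axis yaw', np.float64(73.6))]
```

View pics/wrist_0.png

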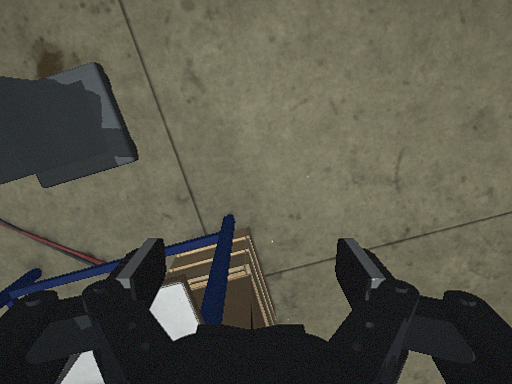

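{"method": "send_rows", "body": {"motion": [[[-36,-18,0],0],[[-36,-18,0],0],[[-36,-18,0],0],[[-36,-18,0],0],[[-36,-18,0],0],[[-36,-18,0],0],[[-36,-18,0],0],[[-36,-18,0],0],[[-36,-18,0],0],[[-36,-18,0],0],[[-36,-18,0],0],[[0,0,0],0]]}}

```text
time_s: 3.0
ee_pos: [512.9, 290.9, 232.1]
orientation: [0.003, 0.138, 0.99, 0.004]
wrist_force: [0.4, 1.0, 0.3]
width: 85.5
```

Run:
```python
from plant import manip, optics
from h import *
import pickle
p=optics.get_image("wrist"); s=manip.observe(); st(s)
pickle.dump(p,open("pj.pkl","wb"))
d=optics.pinpoint(p,"jar_mouth"); print(d)
for e in d: print(ray(p,e["uv"],100))
cv2.imwrite("pics/wj.png",p["image"][...,::-1])
```

```text
t 3.05 pos [510.6 292.9 231.9] yawY 74.2 tilt [0.22 0.49] F [ 0.4 -0.3  0.2] M [-0.02  0.01 -0.  ] w 85.5 q [ 0.44  0.23  1.73  0.01  1.17 -0.85]
[{'uv': [258.9, 176.0], 'conf': 0.92}]
[509.73498791 301.75074146 100.        ]
```

View pics/wj.png

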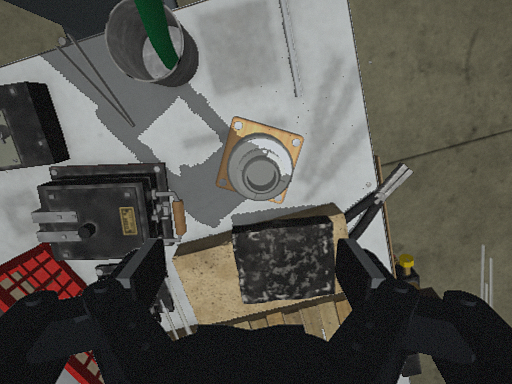

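Run:
```python
from plant import manip, optics
from h import *
import pickle
p=optics.get_image("wrist"); s=manip.observe(); st(s)
pickle.dump(p,open("pj.pkl","wb"))
im=p["image"][...,::-1].copy()
cv2.imwrite("pics/wj_raw.png",cv2.resize(im[110:210,205:315],None,fx=6,fy=6,interpolation=3))
S=6
big=cv2.resize(im[110:210,205:315],None,fx=S,fy=S,interpolation=cv2.INTER_NEAREST)
def ov(big,x,y,col):
  for r,z in [(37,70),(19.5,100),(24.5,90),(37,26)]:
    q=proj(p,cylpts(x,y,[(r,z)])); q=((q-[205,110]+.5)*S).astype(np.int32)
    cv2.polylines(big,[q.reshape(-1,1,2)],True,col,1)
ov(big,510,301,(0,0,255)); cv2.imwrite("pics/wj_o.png",big)
```

```text
t 3.15 pos [507.5 295.6 231.5] yawY 74.4 tilt [0.07 0.54] F [-1.2  0.3 -0.1] M [ 0.03 -0.02  0.01] w 85.9 q [ 0.45  0.23  1.73  0.01  1.17 -0.85]
```

View pics/wj_raw.png

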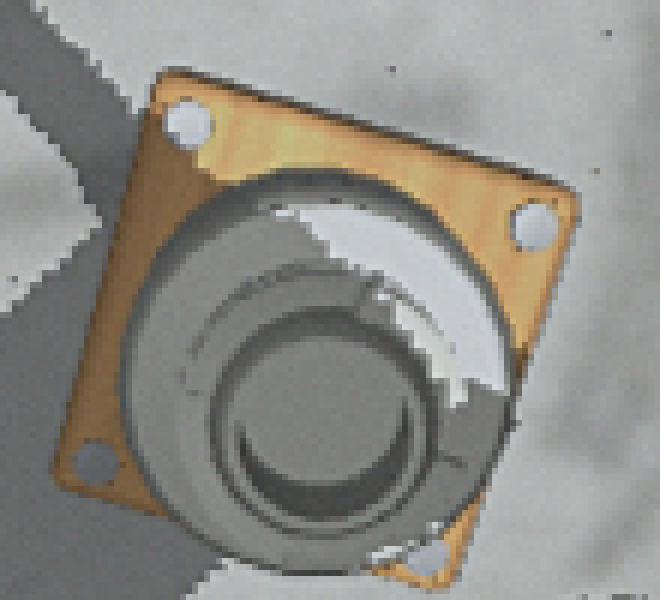

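View pics/wj_o.png

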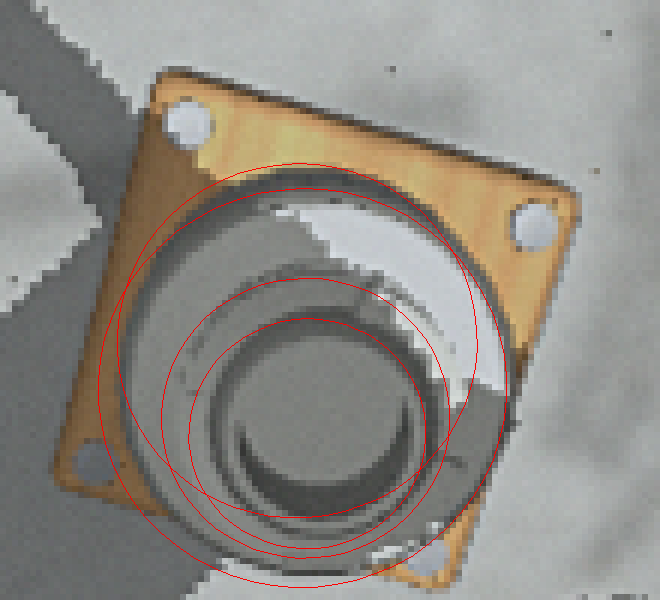

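Run:
```python
from plant import manip, optics
from h import *
import pickle
p=pickle.load(open("pj.pkl","rb")); P,_=pickle.load(open("p0.pkl","rb"))
f=lambda x,y:(x/6+205-.5,y/6+110-.5)
print("mouth",ray(p,f(324,422),100),"shoulder",ray(p,f(319.5,370),70))
# block corners top z=26: (160,68),(580,195),(447,592),(55,485)
c=[ray(p,f(*u),26) for u in [(158,70),(582,200),(447,590),(55,487)]]
print(np.round(c,1),np.mean(c,0))
g=lambda x,y,a,b:(x/8+a-.5,y/8+b-.5)
print("top mouth",ray(P["top"],g(218,200,125,160),100),"sh",ray(P["top"],g(232,211,125,160),70))
print("scene mouth",ray(P["scene"],g(260,150,155,110),100))
st(manip.observe())
```

```text
mouth [508.43784328 304.23823481 100.        ] shoulder [506.42551972 305.11406877  70.        ]
[[449.4 289.5  26. ]
 [496.9 364.1  26. ]
 [570.  317.6  26. ]
 [525.1 244.   26. ]] [510.32749254 303.77289639  26.        ]
top mouth [511.53390337 298.64371926 100.        ] sh [509.60045537 301.33761208  70.        ]
scene mouth [514.50433238 305.89202094 100.        ]
t 3.15 pos [507.5 295.6 231.5] yawY 74.4 tilt [0.07 0.54] F [-1.2  0.3 -0.1] M [ 0.03 -0.02  0.01] w 85.9 q [ 0.45  0.23  1.73  0.01  1.17 -0.85]
```

Run:
```python
from plant import manip
from h import *
print(togo(manip.observe(),[509,303,195]))
```

```text
[array([ 0.5,  7.2, 36.5]), ('y-axis yaw', np.float64(74.4))]
```

{"method": "send_rows", "body": {"motion": [[[0,4,18],0],[[0,3,18],0],[[0,0,0],0],[[0,0,0],0],[[0,0,0],0]]}}

```text
time_s: 3.57
ee_pos: [504.2, 309.0, 196.1]
orientation: [-0.001, 0.131, 0.991, 0.006]
wrist_force: [-0.2, -0.2, -0.1]
width: 85.2
```

Run:
```python
from plant import manip, optics
from h import *
import pickle
p=optics.get_image("wrist"); s=manip.observe(); st(s)
pickle.dump(p,open("pj2.pkl","wb"))
im=p["image"][...,::-1].copy()
q=proj(p,np.array([[509,303,95.]]))[0].astype(int); x0,y0=q[0]-55,q[1]-50
print(x0,y0)
S=6
big=cv2.resize(im[y0:y0+100,x0:x0+110],None,fx=S,fy=S,interpolation=3)
cv2.imwrite("pics/wj2.png",big)
```

```text
t 3.62 pos [504.5 309.2 196.6] yawY 74.9 tilt [0.04 0.71] F [-0.8  0.3 -0.9] M [-0.06  0.07 -0.01] w 85.1 q [ 0.47  0.28  1.75  0.01  1.11 -0.84]
188 148
```

View pics/wj2.png

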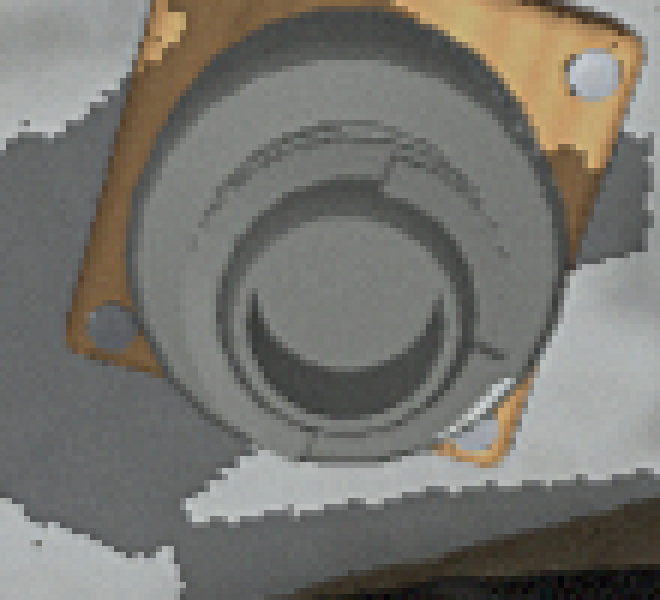

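Run:
```python
from plant import manip
from h import *
import pickle
p=pickle.load(open("pj2.pkl","rb"))
f=lambda x,y:(x/6+188-.5,y/6+148-.5)
print(f(347,308))
print("mouth",ray(p,f(347,308),100),"shoulder",ray(p,f(346.5,237),70))
S=6
im=p["image"][...,::-1]
big=cv2.resize(im[148:248,188:298],None,fx=S,fy=S,interpolation=3)
x,y=ray(p,f(347,308),100)[:2]
for r,z in [(37,70),(19.5,100),(24.5,90)]:
    q=proj(p,cylpts(x,y,[(r,z)])); q=((q-[188,148]+.5)*S).astype(np.int32)
    cv2.polylines(big,[q.reshape(-1,1,2)],True,(0,0,255),1)
cv2.imwrite("pics/wj2o.png",big)
st(manip.observe())
print(togo(manip.observe(),[461,-149,200]))
```

```text
(245.33333333333334, 198.83333333333334)
mouth [508.19947543 304.48257127 100.        ] shoulder [505.72133828 304.93952353  70.        ]
t 3.62 pos [504.5 309.2 196.6] yawY 74.9 tilt [0.04 0.71] F [-0.8  0.3 -0.9] M [-0.06  0.07 -0.01] w 85.1 q [ 0.47  0.28  1.75  0.01  1.11 -0.84]
[array([ -77.4, -453.6,   -9.1]), ('y-axis yaw', np.float64(74.9))]
```

View pics/wj2o.png

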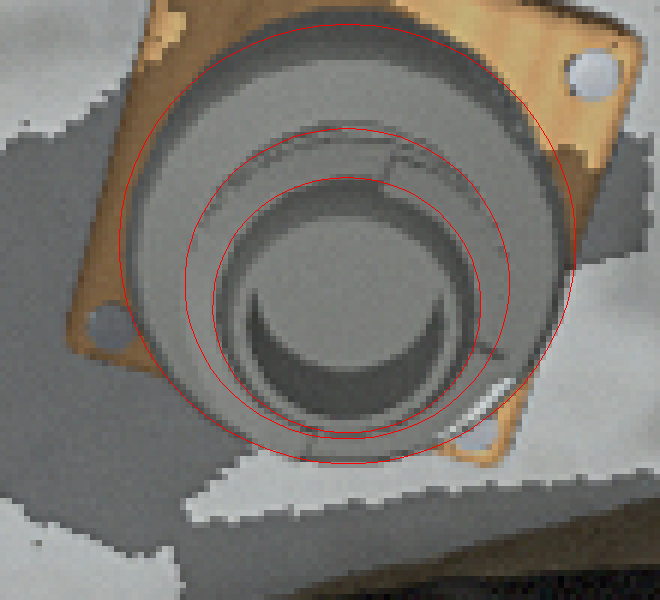

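{"method": "send_rows", "body": {"motion": [[[-3,-20,-20],0],[[-7,-40,-10],0],[[-7,-40,0],0],[[-7,-40,0],0],[[-7,-40,0],0],[[-7,-40,0],0],[[-7,-40,0],0],[[-7,-40,0],0],[[-7,-40,0],0],[[-7,-40,0],0],[[-7,-40,10],0],[[-4,-20,10],0]]}}

```text
time_s: 4.62
ee_pos: [475.3, -142.0, 219.3]
orientation: [0.018, 0.12, 0.993, 0.008]
wrist_force: [-0.2, 0.3, 0.7]
width: 85.7
```

{"method": "send_rows", "body": {"motion": [[[0,0,0],0],[[0,0,0],0],[[0,0,0],0]]}}

```text
time_s: 4.87
ee_pos: [475.0, -146.1, 220.9]
orientation: [0.019, 0.124, 0.992, 0.007]
wrist_force: [-0.2, 0.4, 0.6]
width: 85.2
```

```bash
cat > look.py <<'E'
from plant import manip, optics
from h import *
import pickle,sys
name,x,y=sys.argv[1],float(sys.argv[2]),float(sys.argv[3])
p=optics.get_image("wrist"); s=manip.observe(); st(s)
pickle.dump(p,open(name+".pkl","wb"))
im=p["image"][...,::-1].copy()
q=proj(p,np.array([[x,y,17.]]))[0].astype(int); x0,y0=max(q[0]-65,0),max(q[1]-50,0)
S=6
c=im[y0:y0+100,x0:x0+130]
big=cv2.resize(c,None,fx=S,fy=S,interpolation=3)
cv2.imwrite("pics/"+name+".png",big)
g=c.max(2)
m=(g<70).astype(np.uint8); m=cv2.morphologyEx(m,cv2.MORPH_OPEN,np.ones((3,3)))
n,lab,stt,cc=cv2.connectedComponentsWithStats(m)
for i in range(1,n):
    if stt[i,4]>200: print(stt[i]+[x0,y0,0,0,0],cc[i]+[x0,y0], fit([(p,cc[i]+[x0,y0])],[(30,0),(30,34)])[0], ray(p,cc[i]+[x0,y0],0).round(0))
x,y=x,y
print(togo(s,[x,y,195]))
E
python3 look.py lidA 461 -149
```

```text
t 4.92 pos [ 475.3 -145.8  221.1] yawY 75.9 tilt [2.34 0.53] F [-0.2 -0.4  0. ] M [-0.01 -0.01 -0.04] w 85.4 q [-0.4   0.05  1.96  0.03  1.1  -1.74]
[ 218  126   50   53 2099] [242.64649833 151.95426394] [ 461.06438723 -147.93206632] [ 465. -149.    0.]
[array([14.1, -7.1, 25.5]), ('y-axis yaw', np.float64(75.9))]
```

View pics/lidA.png

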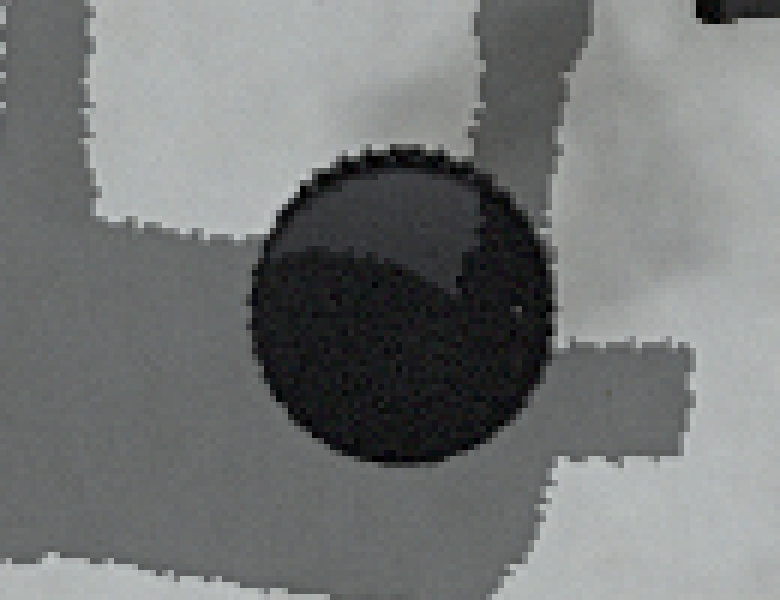

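```bash
cat > go.py <<'E'
from plant import manip
from h import *
import sys
s=manip.observe(); st(s); print(togo(s,[float(a) for a in sys.argv[1:4]]))
E
python3 go.py 461 -148.5 60
```

```text
t 4.92 pos [ 475.3 -145.8  221.1] yawY 75.9 tilt [2.34 0.53] F [-0.2 -0.4  0. ] M [-0.01 -0.01 -0.04] w 85.4 q [-0.4   0.05  1.96  0.03  1.1  -1.74]
[array([ 19.2,  -9.2, 160.4]), ('y-axis yaw', np.float64(75.9))]
```

{"method": "send_rows", "body": {"motion": [[[3,-2,20],0],[[3,-2,25],0],[[3,-1,25],0],[[3,-1,25],0],[[3,-1,25],0],[[2,-1,20],0],[[2,-1,15],0],[[0,0,5],0],[[0,0,0],0],[[0,0,0],0]]}}

```text
time_s: 5.75
ee_pos: [472.7, -135.4, 64.2]
orientation: [0.029, 0.111, 0.993, 0.007]
wrist_force: [0.5, 0.2, -0.4]
width: 85.5
```

```bash
python3 go.py 461 -148.5 3; python3 look.py lidA2 461 -148.5
```

```text
t 5.75 pos [ 472.7 -135.4   64.2] yawY 77.3 tilt [3.37 0.43] F [ 0.5  0.2 -0.4] M [ 0.04  0.04 -0.01] w 85.5 q [-0.39  0.27  2.09  0.04  0.73 -1.77]
[array([ 11.9, -16.6,  60.3]), ('y-axis yaw', np.float64(77.3))]
t 5.8 pos [ 473.1 -135.6   64.6] yawY 77.2 tilt [3.43 0.41] F [-0.7 -0.1  0.2] M [ 0.   -0.02 -0.02] w 85.3 q [-0.39  0.26  2.09  0.04  0.73 -1.77]
[ 180  152   93   96 6946] [226.5174201  200.36798157] [ 460.99613808 -147.9388525 ] [ 469. -152.    0.]
[array([   1.5,  -12.6, -130.9]), ('y-axis yaw', np.float64(77.2))]
```

View pics/lidA2.png

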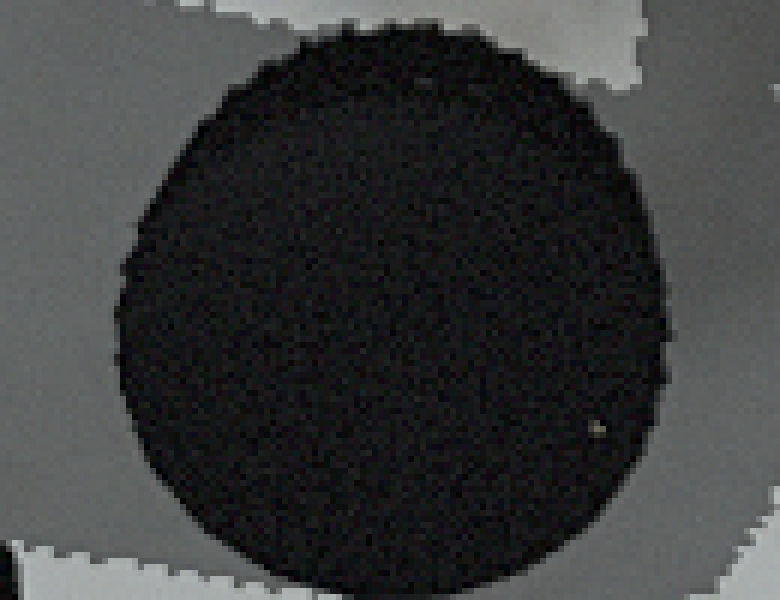

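{"method": "send_rows", "body": {"motion": [[[3,-4,0],0],[[3,-4,0],0],[[3,-4,0],0],[[3,-4,0],0],[[0,0,0],0]]}}

```text
time_s: 6.22
ee_pos: [460.8, -150.8, 68.5]
orientation: [0.034, 0.11, 0.993, 0.005]
wrist_force: [-0.9, -0.0, -0.4]
width: 85.6
```

```bash
python3 go.py 461 -148.5 3
```

```text
t 6.22 pos [ 460.8 -150.8   68.5] yawY 77.4 tilt [3.94 0.18] F [-0.9 -0.  -0.4] M [0.03 0.07 0.02] w 85.6 q [-0.43  0.24  2.11  0.05  0.73 -1.81]
[array([ 4.6,  1.1, 65.4]), ('y-axis yaw', np.float64(77.4))]
```

{"method": "send_rows", "body": {"motion": [[[0,0,0],0],[[0,0,0],0],[[0,0,0],0],[[0,0,0],0]]}}

```text
time_s: 6.55
ee_pos: [460.7, -152.1, 69.3]
orientation: [0.035, 0.112, 0.993, 0.005]
wrist_force: [-0.0, -0.8, -0.6]
width: 85.5
```

```bash
python3 go.py 461 -148.5 3
```

```text
t 6.55 pos [ 460.7 -152.1   69.3] yawY 77.2 tilt [4.04 0.14] F [-0.  -0.8 -0.6] M [-0.02  0.04  0.06] w 85.5 q [-0.43  0.24  2.11  0.05  0.73 -1.81]
[array([ 5.1,  2.4, 66.2]), ('y-axis yaw', np.float64(77.2))]
```

{"method": "send_rows", "body": {"motion": [[[1,1,10],0],[[1,1,12],0],[[1,1,12],0],[[1,0,10],0],[[1,0,5],0],[[0,0,0],0]]}}

```text
time_s: 7.05
ee_pos: [460.7, -147.4, 16.1]
orientation: [0.035, 0.111, 0.993, 0.005]
wrist_force: [-0.3, -0.1, -0.8]
width: 85.6
```

```bash
python3 go.py 461 -148.5 3
```

```text
t 7.05 pos [ 460.7 -147.4   16.1] yawY 77.3 tilt [4.1  0.12] F [-0.3 -0.1 -0.8] M [0.03 0.07 0.  ] w 85.6 q [-0.42  0.34  2.13  0.05  0.61 -1.81]
[array([ 0.4, -1.3, 13. ]), ('y-axis yaw', np.float64(77.3))]
```

{"method": "send_rows", "body": {"motion": [[[0,0,6],0],[[0,0,5],0],[[0,0,0],0]]}}

```text
time_s: 7.3
ee_pos: [461.4, -147.2, 3.7]
orientation: [0.035, 0.111, 0.993, 0.005]
wrist_force: [-0.6, 0.4, -1.0]
width: 85.4
```

{"method": "send_rows", "body": {"claw": 1, "motion": [[[0,0,0],0],[[0,0,0],0],[[0,0,0],0],[[0,0,0],0],[[0,0,0],0],[[0,0,0],0]]}}

```text
time_s: 7.8
ee_pos: [462.7, -147.6, 5.5]
orientation: [0.036, 0.111, 0.993, 0.005]
wrist_force: [-0.1, -0.5, -0.5]
width: 59.0
```

```bash
python3 go.py 461 -148.5 3
python3 - <<'E'
from plant import manip,optics
import cv2
p=optics.get_image("wrist"); cv2.imwrite("pics/gA.png",p["image"][...,::-1])
E
```

```text
t 7.8 pos [ 462.7 -147.6    5.5] yawY 77.3 tilt [4.18 0.1 ] F [-0.1 -0.5 -0.5] M [0.   0.06 0.  ] w 59.0 q [-0.42  0.37  2.13  0.06  0.58 -1.81]
[array([ 1.6, -1.3,  2.4]), ('y-axis yaw', np.float64(77.3))]
```

View pics/gA.png

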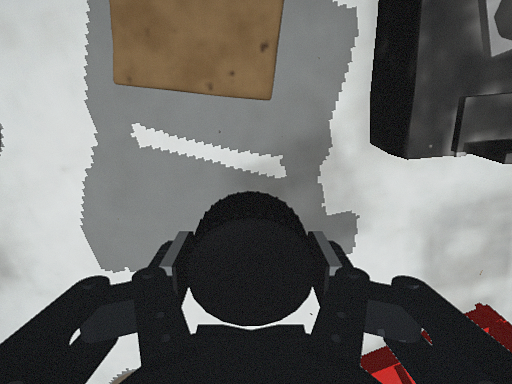

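{"method": "send_rows", "body": {"motion": [[[0,0,-8],0],[[0,0,-16],0],[[0,0,-24],0],[[0,0,-24],0],[[0,0,-24],0],[[0,0,-24],0],[[0,0,-24],0],[[0,0,-20],0],[[0,0,-12],0],[[0,0,0],0]]}}

```text
time_s: 8.68
ee_pos: [446.5, -147.2, 191.5]
orientation: [0.035, 0.111, 0.993, 0.005]
wrist_force: [0.6, -0.8, 0.3]
width: 58.8
```

```bash
python3 go.py 508 304 200
```

```text
t 8.68 pos [ 446.5 -147.2  191.5] yawY 77.2 tilt [3.99 0.14] F [ 0.6 -0.8  0.3] M [-0.    0.06 -0.01] w 58.8 q [-0.43  0.01  2.07  0.04  1.   -1.8 ]
[array([ 39.6, 453.7,  -3. ]), ('y-axis yaw', np.float64(77.2))]
```

{"method": "send_rows", "body": {"motion": [[[1,10,0],0],[[2,20,0],0],[[3,30,-1],0],[[3,30,-1],0],[[3,30,-1],0],[[3,30,-1],0],[[3,30,-1],0],[[3,30,-1],0],[[3,30,-1],0],[[3,30,-1],0],[[3,30,-1],0],[[3,30,-1],0]]}}

```text
time_s: 9.68
ee_pos: [477.5, 197.0, 192.1]
orientation: [0.024, 0.117, 0.993, 0.003]
wrist_force: [0.6, 0.0, -0.4]
width: 59.0
```

```bash
python3 go.py 508 304 200
```

```text
t 9.68 pos [477.5 197.  192.1] yawY 76.5 tilt [2.79 0.  ] F [ 0.6  0.  -0.4] M [-0.    0.04  0.02] w 59.0 q [ 0.32  0.12  1.95 -0.02  1.03 -1.01]
[array([ -5. , 111.2,  -6.4]), ('y-axis yaw', np.float64(76.5))]
```

{"method": "send_rows", "body": {"motion": [[[0,25,0],0],[[0,25,0],0],[[0,20,0],0],[[0,15,0],0],[[0,10,0],0],[[0,0,0],0],[[0,0,0],0]]}}

```text
time_s: 10.27
ee_pos: [489.5, 302.6, 181.2]
orientation: [0.015, 0.113, 0.994, -0.0]
wrist_force: [-0.3, 0.5, -1.2]
width: 58.8
```

```bash
python3 go.py 508.2 304.4 120
```

```text
t 10.27 pos [489.5 302.6 181.2] yawY 77.1 tilt [ 1.76 -0.23] F [-0.3  0.5 -1.2] M [-0.03  0.    0.03] w 58.8 q [ 0.49  0.25  1.81 -0.02  1.05 -0.85]
[array([-15.9,   5.8,  61.8]), ('y-axis yaw', np.float64(77.1))]
```

```bash
python3 go.py 509.6 304.8 112
```

```text
t 10.27 pos [489.5 302.6 181.2] yawY 77.1 tilt [ 1.76 -0.23] F [-0.3  0.5 -1.2] M [-0.03  0.    0.03] w 58.8 q [ 0.49  0.25  1.81 -0.02  1.05 -0.85]
[array([-16.9,   6.5,  69.8]), ('y-axis yaw', np.float64(77.1))]
```

{"method": "send_rows", "body": {"motion": [[[-3,1,8],0],[[-4,2,12],0],[[-4,2,12],0],[[-3,1,12],0],[[-3,1,12],0],[[0,0,8],0],[[0,0,0],0],[[0,0,0],0]]}}

```text
time_s: 10.93
ee_pos: [509.2, 299.2, 107.0]
orientation: [0.012, 0.115, 0.993, -0.003]
wrist_force: [-0.9, 0.3, -0.6]
width: 58.8
```

```bash
python3 go.py 509.6 304.8 112;  python3 - <<'E'
from plant import manip,optics
import cv2
p=optics.get_image("wrist"); cv2.imwrite("pics/j1.png",p["image"][...,::-1])
E
```

```text
t 10.93 pos [509.2 299.2 107. ] yawY 76.8 tilt [ 1.35 -0.52] F [-0.9  0.3 -0.6] M [ 0.05  0.01 -0.02] w 58.8 q [ 0.47  0.38  1.82 -0.02  0.93 -0.86]
[array([ 0.7,  5.5, -5. ]), ('y-axis yaw', np.float64(76.8))]
```

View pics/j1.png

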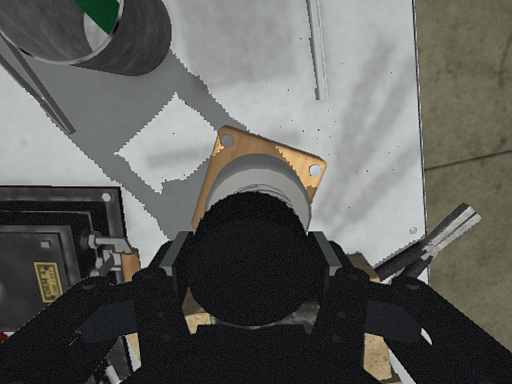

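{"method": "send_rows", "body": {"motion": [[[0,2,0],0],[[0,3,0],0],[[0,0,0],0],[[0,0,0],0]]}}

```text
time_s: 11.32
ee_pos: [511.1, 305.2, 108.9]
orientation: [0.013, 0.115, 0.993, -0.002]
wrist_force: [0.1, 0.2, -0.8]
width: 59.0
```

```bash
python3 go.py 509.6 304.8 100
```

```text
t 11.32 pos [511.1 305.2 108.9] yawY 76.8 tilt [ 1.49 -0.44] F [ 0.1  0.2 -0.8] M [ 0.02  0.04 -0.02] w 59.0 q [ 0.48  0.38  1.81 -0.02  0.93 -0.85]
[array([ 1.6, -0.7,  8.8]), ('y-axis yaw', np.float64(76.8))]
```

{"method": "send_rows", "body": {"motion": [[[1,0,4],0],[[1,0,4],0],[[0,0,3],0],[[0,0,0],0]]}}

```text
time_s: 11.65
ee_pos: [510.2, 306.8, 98.8]
orientation: [0.015, 0.115, 0.993, -0.001]
wrist_force: [0.6, -0.1, -0.5]
width: 58.8
```

```bash
python3 go.py 509.6 304.8 90
```

```text
t 11.65 pos [510.2 306.8  98.8] yawY 76.8 tilt [ 1.69 -0.34] F [ 0.6 -0.1 -0.5] M [-0.06  0.02  0.01] w 58.8 q [ 0.48  0.4   1.81 -0.02  0.91 -0.85]
[array([ 0.4, -2.1,  8.8]), ('y-axis yaw', np.float64(76.8))]
```

{"method": "send_rows", "body": {"motion": [[[0,-1,2],0],[[0,-1,2],0],[[0,0,2],0],[[0,0,0],0]]}}

```text
time_s: 11.98
ee_pos: [510.6, 306.4, 97.9]
orientation: [0.015, 0.115, 0.993, -0.0]
wrist_force: [0.2, 0.2, -1.3]
width: 59.3
```

```bash
python3 go.py 509.6 304.8 90
```

```text
t 11.98 pos [510.6 306.4  97.9] yawY 76.8 tilt [ 1.71 -0.2 ] F [ 0.2  0.2 -1.3] M [-0.04  0.07  0.  ] w 59.3 q [ 0.48  0.4   1.81 -0.02  0.91 -0.85]
[array([ 0.8, -1.9,  7.9]), ('y-axis yaw', np.float64(76.8))]
```

{"method": "send_rows", "body": {"claw": -0.75, "motion": [[[0,-1,0],0],[[0,-1,0],0],[[0,0,0],0],[[0,0,0],0]]}}

```text
time_s: 12.32
ee_pos: [510.8, 304.4, 98.3]
orientation: [0.016, 0.115, 0.993, 0.0]
wrist_force: [-0.9, -0.2, -0.2]
width: 74.5
```

```bash
python3 go.py 509.6 304.8 90;  python3 - <<'E'
from plant import manip,optics
from h import *
P={n:optics.get_image(n) for n in ["wrist","scene"]}
cv2.imwrite("pics/j2.png",P["wrist"]["image"][...,::-1])
cv2.imwrite("pics/j2s.png",cv2.resize(P["scene"]["image"][90:190,130:260,::-1],None,fx=6,fy=6,interpolation=3))
E
```

```text
t 12.32 pos [510.8 304.4  98.3] yawY 76.8 tilt [ 1.82 -0.16] F [-0.9 -0.2 -0.2] M [ 0.03 -0.04  0.01] w 74.5 q [ 0.47  0.39  1.82 -0.02  0.9  -0.85]
[array([1.5, 0.1, 8.2]), ('y-axis yaw', np.float64(76.8))]
```

View pics/j2.png

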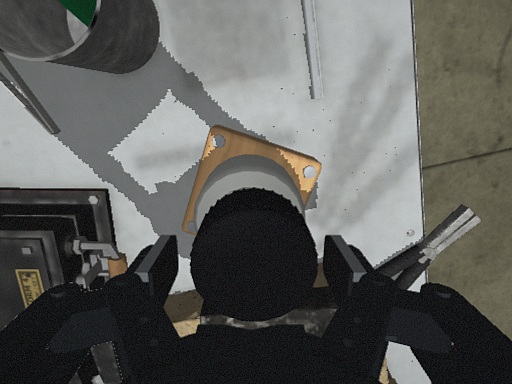

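View pics/j2s.png

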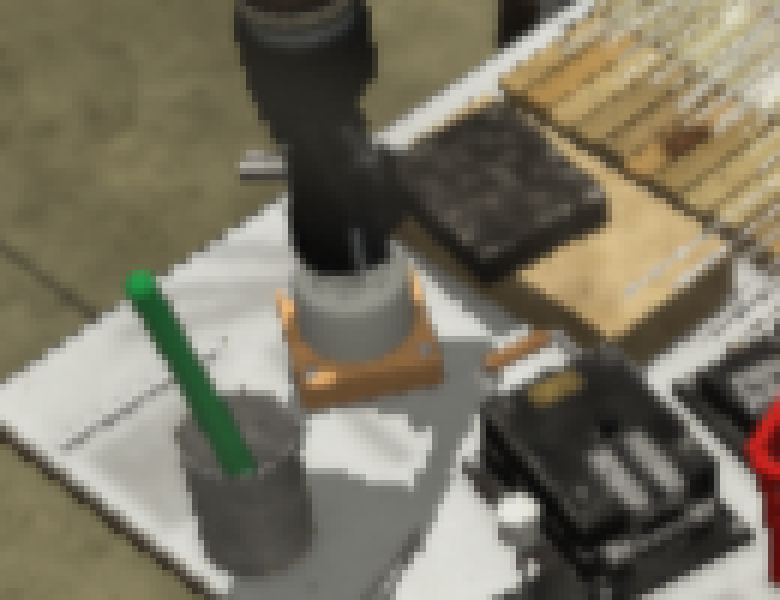

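{"method": "send_rows", "body": {"claw": 1, "motion": [[[1,0,1],0],[[1,0,1],0],[[0,0,0],0],[[0,0,0],0],[[0,0,0],0]]}}

```text
time_s: 12.83
ee_pos: [510.0, 305.0, 97.8]
orientation: [0.017, 0.115, 0.993, 0.001]
wrist_force: [0.5, 0.1, 0.8]
width: 58.7
```

```bash
python3 go.py 508.9 304.4 90
```

```text
t 12.83 pos [510.  305.   97.8] yawY 76.8 tilt [ 1.93 -0.16] F [0.5 0.1 0.8] M [ 0.01 -0.07 -0.02] w 58.7 q [ 0.48  0.39  1.82 -0.02  0.9  -0.85]
[array([ 1.2, -0.8,  7.7]), ('y-axis yaw', np.float64(76.8))]
```

{"method": "send_rows", "body": {"motion": [[[0,0,1],5],[[0,0,1],6],[[0,0,1],6],[[0,0,1],6],[[0,0,1],6],[[0,0,1],6]]}}

```text
time_s: 13.33
ee_pos: [512.8, 303.8, 94.8]
orientation: [0.019, 0.419, 0.908, 0.005]
wrist_force: [-2.7, -0.7, 4.3]
width: 58.6
```

```bash
python3 go.py 508.9 304.4 90
```

```text
t 13.33 pos [512.8 303.8  94.8] yawY 40.4 tilt [ 2.18 -0.37] F [-2.7 -0.7  4.3] M [-0.18  0.46  0.09] w 58.6 q [ 0.47  0.4   1.82 -0.03  0.89 -0.21]
[array([ 3.2, -2.7,  4.6]), ('y-axis yaw', np.float64(40.4))]
```

{"method": "send_rows", "body": {"motion": [[[0.8,-0.5,0.8],6],[[0.7,-0.5,0.8],6],[[0.5,-0.5,0.8],6],[[0.3,-0.5,0.8],6],[[0,0,0.8],6]]}}

```text
time_s: 13.75
ee_pos: [510.9, 303.9, 91.7]
orientation: [0.018, 0.65, 0.76, 0.01]
wrist_force: [0.1, -0.9, 3.5]
width: 58.5
```

```bash
python3 go.py 508.9 304.4 90
```

```text
t 13.75 pos [510.9 303.9  91.7] yawY 8.9 tilt [ 2.25 -0.45] F [ 0.1 -0.9  3.5] M [-0.15  0.22  0.03] w 58.5 q [ 0.48  0.4   1.82 -0.03  0.89  0.34]
[array([ 0.8, -1.9,  1.6]), ('y-axis yaw', np.float64(8.9))]
```

{"method": "send_rows", "body": {"motion": [[[0.2,-0.5,0.8],6],[[0.2,-0.5,0.8],6],[[0.2,-0.3,0.8],6],[[0,0,0.8],6],[[0,0,0.8],6]]}}

```text
time_s: 14.17
ee_pos: [510.7, 304.2, 88.6]
orientation: [0.015, 0.832, 0.555, 0.015]
wrist_force: [0.1, -0.9, 2.4]
width: 59.1
```

```bash
python3 go.py 508.9 304.4 85
```

```text
t 14.17 pos [510.7 304.2  88.6] yawY -22.6 tilt [ 2.35 -0.51] F [ 0.1 -0.9  2.4] M [-0.12  0.07  0.03] w 59.1 q [ 0.48  0.4   1.83 -0.03  0.88  0.89]
[array([-0.5, -1.9,  3.5]), ('y-axis yaw', np.float64(-22.6))]
```

{"method": "send_rows", "body": {"motion": [[[0,-0.3,0.8],6],[[0,-0.3,0.8],6],[[0,-0.3,0.8],6],[[0,0,0.8],6],[[0,0,0.8],6]]}}

```text
time_s: 14.58
ee_pos: [511.7, 304.1, 85.9]
orientation: [0.012, 0.951, 0.309, 0.019]
wrist_force: [0.0, -1.7, 2.4]
width: 58.9
```

```bash
python3 go.py 508.9 304.4 85
```

```text
t 14.58 pos [511.7 304.1  85.9] yawY -54.1 tilt [ 2.5  -0.59] F [ 0.  -1.7  2.4] M [-0.21  0.15  0.03] w 58.9 q [ 0.48  0.41  1.83 -0.04  0.87  1.45]
[array([-2.1, -1.9,  0.7]), ('y-axis yaw', np.float64(-54.1))]
```

{"method": "send_rows", "body": {"motion": [[[-0.3,-0.3,0.8],6],[[-0.3,-0.3,0.8],6],[[0,0,0.8],6],[[0,0,0.8],6]]}}

```text
time_s: 14.92
ee_pos: [512.6, 305.1, 85.1]
orientation: [0.007, 0.995, 0.095, 0.023]
wrist_force: [1.2, -2.9, 3.3]
width: 58.6
```

```bash
python3 go.py 508.9 304.4 85
```

```text
t 14.92 pos [512.6 305.1  85.1] yawY -79.1 tilt [ 2.66 -0.53] F [ 1.2 -2.9  3.3] M [0.2  0.07 0.76] w 58.6 q [ 0.48  0.41  1.83 -0.04  0.87  1.88]
[array([-3.7, -0. , -0.1]), ('y-axis yaw', np.float64(-79.1))]
```

{"method": "send_rows", "body": {"motion": [[[-0.5,0,0.6],6],[[-0.5,0,0.6],6],[[0,0,0.5],6]]}}

```text
time_s: 15.17
ee_pos: [513.0, 303.9, 84.6]
orientation: [0.005, 0.998, -0.061, 0.025]
wrist_force: [-7.7, 0.6, 8.1]
width: 59.0
```

```bash
python3 go.py 508.9 304.4 85
```

```text
t 15.17 pos [513.  303.9  84.6] yawY -97.0 tilt [ 2.86 -0.77] F [-7.7  0.6  8.1] M [0.36 1.17 0.35] w 59.0 q [ 0.48  0.41  1.83 -0.05  0.87  2.2 ]
[array([-4.1,  0. , -0.7]), ('y-axis yaw', np.float64(-97.0))]
```

{"method": "send_rows", "body": {"claw": -1, "motion": [[[0,0,0],0],[[0,0,0],0],[[0,0,0],0],[[0,0,-5],0],[[0,0,-15],0],[[0,0,-20],0],[[0,0,-25],0],[[0,0,-25],0],[[0,0,-15],0],[[0,0,0],0],[[0,0,0],0]]}}

```text
time_s: 16.08
ee_pos: [506.4, 304.5, 191.9]
orientation: [0.006, 0.998, -0.057, 0.023]
wrist_force: [0.5, 0.2, -0.3]
width: 85.3
```

Run:
```python
from plant import manip,optics
from h import *
import pickle
P={n:optics.get_image(n) for n in ["wrist","scene","top"]}
pickle.dump(P,open("after.pkl","wb"))
st(manip.observe())
im=P["wrist"]["image"][...,::-1].copy(); 
cv2.imwrite("pics/a_w.png",im)
def ov(p,box,S,z):
    x0,y0,x1,y1=box
    b=cv2.resize(p["image"][y0:y1,x0:x1,::-1],None,fx=S,fy=S,interpolation=cv2.INTER_NEAREST)
    for (r,zz),c in [((30,z),(0,255,0)),((30,z+34),(0,255,0)),((37,70),(0,0,255))]:
        q=((proj(p,cylpts(508.4,304.4,[(r,zz)]))-[x0,y0]+.5)*S).astype(np.int32)
        cv2.polylines(b,[q.reshape(-1,1,2)],True,c,1)
    return b
im=np.concatenate([ov(P["scene"],(165,95,215,165),8,79),ov(P["scene"],(165,95,215,165),8,85)],1)
cv2.imwrite("pics/a_s.png",im)
```

```text
t 16.23 pos [505.4 303.9 190. ] yawY -96.6 tilt [ 2.45 -0.98] F [-0.  -0.3  0.2] M [0.05 0.05 0.04] w 85.6 q [ 0.49  0.27  1.78 -0.04  1.07  2.19]
```

View pics/a_w.png

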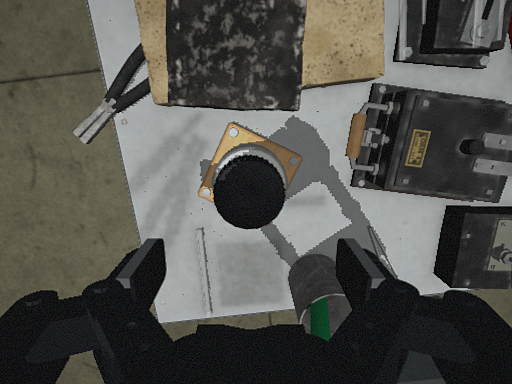

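View pics/a_s.png

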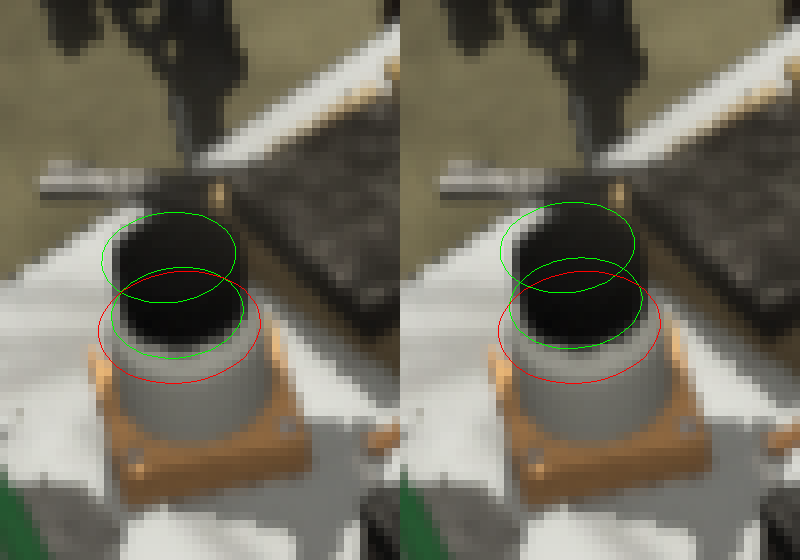

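Run:
```python
from h import *
import pickle
P=pickle.load(open("after.pkl","rb")); P0,_=pickle.load(open("p0.pkl","rb"))
def comp(p,box,th):
    x0,y0,x1,y1=box; g=p["image"].max(2)[y0:y1,x0:x1]
    m=cv2.morphologyEx((g<th).astype(np.uint8),cv2.MORPH_OPEN,np.ones((3,3)))
    n,l,s,c=cv2.connectedComponentsWithStats(m); k=1+np.argmax(s[1:,4]); return s[k],c[k]+[x0,y0]
pl=pickle.load(open("lidA.pkl","rb"))
def report(p,area,c,z,tag):
    pr=[(30,z),(30,z+34)]
    x,_=fit([(p,c)],pr); A=cv2.contourArea(cv2.convexHull(proj(p,cylpts(*x,pr)).astype(np.float32)))
    print(tag,z,x.round(1),"area meas",area,"model",round(A),round(area/A,3))
for th in (60,80):
    s,c=comp(pl,(195,110,290,190),th); report(pl,s[4],c,0,"benchA")
    s,c=comp(P["wrist"],(205,150,295,235),th)
    for z in (79,82,85,88): report(P["wrist"],s[4],c,z,"jar")
# scene comparison
a=cv2.resize(P0["scene"]["image"][95:165,165:215,::-1],None,fx=8,fy=8,interpolation=0)
b=cv2.resize(P["scene"]["image"][95:165,165:215,::-1],None,fx=8,fy=8,interpolation=0)
cv2.imwrite("pics/cmp.png",np.concatenate([a,b],1))
```

```text
benchA 0 [ 463.4 -148.5] area meas 1862 model 2218 0.84
jar 79 [512.  304.2] area meas 4108 model 4413 0.931
jar 82 [512.8 304.1] area meas 4108 model 4527 0.907
jar 85 [513.5 304.1] area meas 4108 model 4646 0.884
jar 88 [514.3 304. ] area meas 4108 model 4770 0.861
benchA 0 [ 461.2 -147.9] area meas 2121 model 2223 0.954
jar 79 [512.1 304.3] area meas 4190 model 4413 0.949
jar 82 [512.9 304.2] area meas 4190 model 4528 0.925
jar 85 [513.6 304.2] area meas 4190 model 4647 0.902
jar 88 [514.4 304.1] area meas 4190 model 4771 0.878
```

View pics/cmp.png

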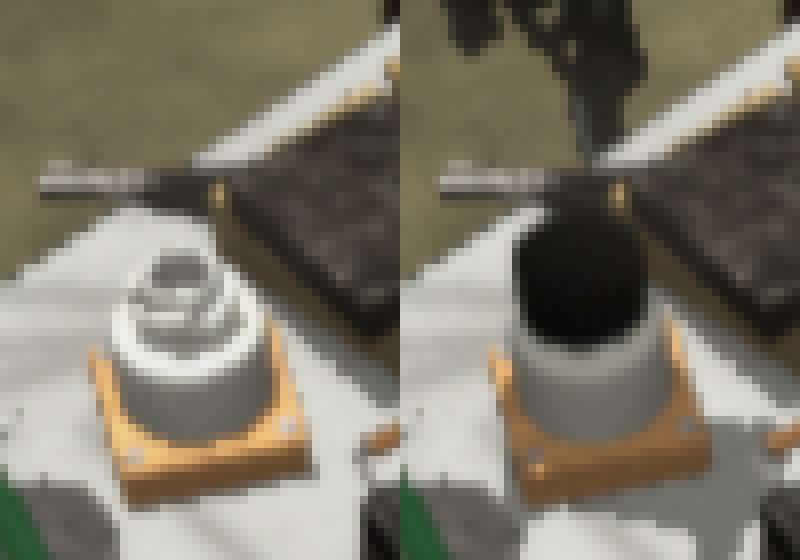

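Run:
```python
from h import *
import pickle
P,_=pickle.load(open("p0.pkl","rb")); p=P["scene"]
f=lambda X:(proj(p,X)-[165,95]+.5)*8
x,y=510,304.4
print("mouth c",f(np.array([[x,y,100.]])))
for r,z in [(19.5,100),(37,70),(30,79),(30,85),(30,113),(30,119)]:
    q=f(cylpts(x,y,[(r,z)])); print(r,z,q.min(0).round(),q.max(0).round())
```

```text
mouth c [[174.88084862 276.54176197]]
19.5 100 [132. 247.] [218. 306.]
37 70 [101. 270.] [263. 381.]
30 79 [114. 266.] [246. 356.]
30 85 [112. 256.] [245. 347.]
30 113 [105. 210.] [239. 301.]
30 119 [103. 200.] [237. 291.]
```

{"method": "send_rows", "body": {"claw": 1, "motion": [[[0,0,5],0],[[0,0,10],0],[[0,0,10],0],[[0,0,10],0],[[0,0,10],0],[[0,0,8],0],[[0,0,4],0],[[0,0,2],0],[[0,0,0],0],[[0,0,0],0],[[0,0,0],0]]}}

```text
time_s: 17.15
ee_pos: [502.4, 299.4, 115.0]
orientation: [0.012, 0.998, -0.057, 0.014]
wrist_force: [0.4, 0.2, 0.8]
width: 0.0
```

```bash
python3 go.py 510 304.4 122
```

```text
t 17.15 pos [502.4 299.4 115. ] yawY -96.6 tilt [ 1.58 -1.44] F [0.4 0.2 0.8] M [-0.01 -0.04 -0.01] w 0.0 q [ 0.48  0.36  1.82 -0.04  0.94  2.19]
[array([ 7.2, -5.6, -6.9]), ('y-axis yaw', np.float64(-96.6))]
```

{"method": "send_rows", "body": {"motion": [[[0,0,2],0],[[0,0,2],0]]}}

```text
time_s: 17.32
ee_pos: [503.4, 299.9, 113.0]
orientation: [0.011, 0.998, -0.057, 0.015]
wrist_force: [-4.3, -1.5, 11.6]
width: 0.1
```

{"method": "send_rows", "body": {"motion": [[[0,0,-5],0],[[0,0,-15],0],[[0,0,-25],0],[[0,0,-30],0],[[0,0,-30],0],[[0,0,-20],0],[[0,0,-10],0],[[0,0,0],0],[[0,0,0],0],[[0,0,0],0]]}}

```text
time_s: 18.15
ee_pos: [499.8, 303.7, 256.6]
orientation: [0.01, 0.998, -0.057, 0.018]
wrist_force: [-0.2, 0.6, 0.1]
width: 0.0
```

Run:
```python
from plant import manip,optics
from h import *
st(manip.observe())
p=optics.get_image("scene"); cv2.imwrite("pics/f_s.png",p["image"][...,::-1])
p=optics.get_image("wrist"); cv2.imwrite("pics/f_w.png",p["image"][...,::-1])
p=optics.get_image("top"); cv2.imwrite("pics/f_t.png",p["image"][...,::-1])
```

```text
t 18.15 pos [499.8 303.7 256.6] yawY -96.6 tilt [ 1.95 -1.23] F [-0.2  0.6  0.1] M [ 0.02  0.04 -0.04] w 0.0 q [ 0.49  0.2   1.72 -0.04  1.2   2.19]
```

View pics/f_s.png

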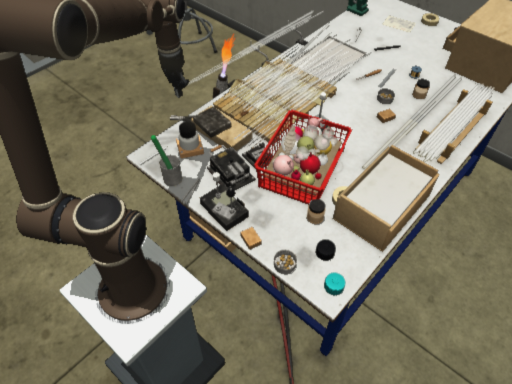

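View pics/f_w.png

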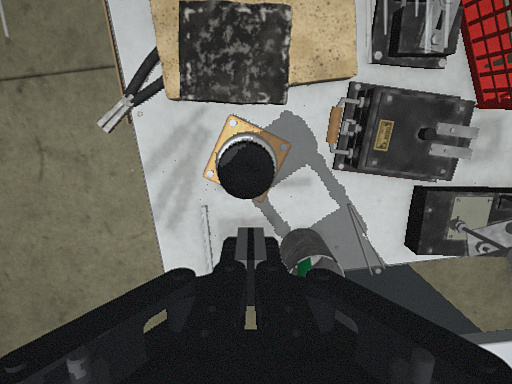

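The scene picture shows the lid seated on the jar at about (188,130). The other black lid is still upright at (325,250). The salt jar (316,210), tin (285,262), cork (250,238) and turquoise lid (334,283) stand where they were. The wrist picture shows the lid level and concentric on the jar at (247,165), and the gripper is clear.

```bash
python3 -c "
from plant import manip
print(manip.hand_in())"
```

```text
the job is handed in; nothing more can be done
None
```

The first black lid I tried, the one nearer the jar, fits. It is screwed fully home on the jar, and I handed the job in at about 18 s of the 72 s allowed.

**Screwing:** I set the lid on the neck, released and regripped it, then turned it clockwise. It sank about 9 mm per quarter turn, 12.7 mm in all. It then stopped sinking, the torque rose to about 0.8 N m and the grip began to slip.

**Height checks:**
- **Touch test:** the shut fingertips touched the top of the lid at z ≈ 113 mm. That matches home (79 + 34 mm); a jammed lid would have been at about 119 mm.
- **Wrist picture:** the apparent size of the lid also agreed with a rim height of 79 mm.
- **Scene picture:** this could not tell home from jammed, because its calibration is a few millimetres off there.

**Other lid and bystanders:** I never touched the other black lid, and it still stands upright on the bench. By eye in the last scene picture, the salt jar, tin, cork block and turquoise look-alike are where they were. I did not re-measure their positions.

**Disagreements:**
- The wrist camera's estimate of the jar's position differed by about 4 mm between opposite tool angles, so I took the jar's x to be about 510 mm.
- The tool picked up 2 to 4 degrees of tilt during moves, which is why I regripped the lid on the jar before screwing.

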